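Offer up a cabinet-door hinge leaf to the jamb and hold it for the pin

TASK

A colleague will drive the pin started in the jamb block's upper hinge knuckle: pick up the loose stile whose leaf has a single middle knuckle and bring that knuckle gently into the gap between the jamb's two knuckles, stile upright and both leaves opened out flat in one line, so that all three pin holes line up. Finish while still holding it there in the gripper, off the desk, still, and neither resting on nor pressed against the jamb's knuckles. Leave the other stile (two knuckles), the screw tray and the green bottle where they are.

Things in the scene. Friction and masses are not known exactly. Their poses are not given: they have to be found in the camera images.
- jamb: Fixed pale wood block 40 (x) x 60 (y) x 120 mm high on a plywood foot 100 x 80 x 12. Origin: block's middle at desk height; z up; -x = front face with a screwed-on 3 mm steel hinge leaf. Its two knuckles (upright tubes, 20 mm outside, 12 mm hole) stand past the -y edge on the axis x -21.5, y -46 mm, at heights 41-63 and 87-109: gap 24 mm. Pin (7 mm, head to height 115.5) is in the upper one only.
- jamb_gap (a point): Point on the jamb's vertical hinge axis in the middle of the gap between its two knuckles, 75 mm above the desk; axes as jamb.
- stile: Loose stile to pick up: pale wood 28 (x) x 50 (y) x 100 mm high, 0.15-0.26 kg, standing. Origin: middle of underside; z up. 3 mm steel leaf on its -x face, ONE knuckle (20 mm outside, 12 mm hole, 18 mm long, heights 41-59) past its +y edge. With its axes parallel to the jamb's, the leaves lie in one line, stile on the jamb's -y side; it then hangs 25 mm above the desk.
- stile_hole (a point): Centre of the hole of that single knuckle: in the stile's frame at x = -15.5, y = 41, z = 50 mm; axes as stile.
- spare_stile: Another loose stile of the same wood block and size, but its leaf has TWO knuckles (22 mm long, heights 16 to 38 and 62 to 84 mm), so it does not fit. Same frame. Leave it standing.
- screw_tray: Small white open tray with compartments, 62 x 148 x 21 mm, loose bystander; origin at the middle of its underside.
- green_bottle: Small green bottle, 36 mm across, 97 mm high, loose bystander; origin at the middle of its underside.
Things that resemble listed ones, but are neither listed nor needed, are in the scene too. What is shaped like the stile but blue is not meant. Leave any blue look-alike of the spare_stile alone.

How it is judged:
On the way:
1. the single-knuckle stile is lifted off the desk in the gripper (height (world z) of stile above 0.012 m and contact force between the fingers and stile above 1 N), for 0.2 s.
At the end, for the whole second after the job is handed in: Held by the fingers: hole within 4 mm of the jamb's hinge axis and 3.2 mm of the gap's mid height, stile upright to 0.08 rad, leaves in line to 0.2 rad, slower than 20 mm/s, under 1 N of contact with the jamb; spare stile upright and within 10 mm of its place (horizontal distance between stile_hole and jamb_gap below 0.004 m and z of stile_hole in the frame of jamb_gap between -0.0032 and 0.0032 m and angle between stile's own z axis and vertical below 0.08 rad and angle between the x axis of stile and the x axis of jamb, either way round below 0.2 rad and contact force between stile and jamb below 1 N and contact force between the fingers and stile above 1 N and linear speed of stile below 0.02 m/s and distance of spare_stile from where it was at the start of the episode below 0.01 m and angle between spare_stile's own z axis and vertical below 0.1 rad); the arm keeps its last pose, push and grip.
It fails at once if the stile is driven hard against the jamb (over 15 N) (contact force between stile and jamb above 15 N).
It fails at once if the spare stile is moved by over 10 mm (distance of spare_stile from where it was at the start of the episode above 0.01 m).
It fails at once if the screw tray is moved by over 20 mm (distance of screw_tray from where it was at the start of the episode above 0.02 m).
It fails at once if the green bottle is moved by over 20 mm (distance of green_bottle from where it was at the start of the episode above 0.02 m).
It also fails if it takes over 38 s, if anything falls off the work surface, if the arm or the gripper's body presses on something with over 40 N, if the wrist force passes 120 N, or if a joint passes its speed limit or range.

ROBOT

A 7-joint arm with a two-finger parallel gripper is mounted at the origin on a cart in front of the work surface, level with it; the furniture and walls round the work are solid. World frame = base frame: x ahead of the robot, y to its left, z up, the work surface at z = 0. Lengths are in m, angles in rad, forces in N, time in s.
With the tool pointing down it reaches from about 0.425 to 0.875 m from the base axis. Payload 8.4 kg.
Tool frame: the origin (TCP) lies midway between the tips of the shut fingers; the grasp point (between the pads) lies 19 mm behind it; z points along the fingers, y is the line along which they close (so a half turn about z gives the same grasp; the last joint's range is limited). The gripper opens to 85 mm and grips with 20 to 120 N. Pads are 22 mm wide; open, the fingers measure 114 mm over their backs; the gripper's body (76 mm by 85 mm) begins 54 mm behind the grasp point. The pads swing forward as they close: fully open they stand 13 mm farther back than shut.
Start: joints at [1.19, 0.333, 0.04, 1.465, -0.013, 1.343, -0.059], TCP at [0.181, -0.624, 0.231] pointing down, gripper open.
Joint ranges: [-2.58, 2.58], [-0.38, 2.09], [-1.3, 1.39], [0.25, 2.4], [-1.5, 4.64], [0.08, 2.09], [-2.65, 2.65]. Speed limits (rad/s): [2.22, 2.22, 2.79, 2.79, 3.14, 3.14, 3.14].

INTERFACE

Orientations are given as a 3x3 rotation matrix whose columns are the frame's x, y, z axes.
In Python, from station import r, cams gives the robot as it stands. The module is installed in compiled form; this text tells all that it offers.
- The arm moves only by the tool step_arm, never from a script. Its argument "rows" is a list of rows, each a list of 3 entries, a list of its own where there are three numbers: the turn, a rotation vector about the tool's x, y, z in rad, then the shift along the tool's x, y, z in units of 50 mm (1.0 is 50 mm), then the opening, from -1 (shut) to 1 (fully open). A call has 1 to 20 rows; each row shifts and turns the commanded pose from where the row before left it, along the tool's axes as they then stand; what a row does not reach is not made up. A row lasts 1/8 s, in which the tool goes at most 62.5 mm and 10.7 degrees, less where a joint would pass 70% of its speed; a pose out of reach is approached as far as the arm can. A call is refused whole if a number of a shift passes 1 or a number of a turn 0.188, either way. A call with a gripper value outside its range is refused whole. The fingers move at their own pace and stop on an object; "grip_force" is the grip in N (left out, the last holds). Time passes only in rows, so rows that do not move let the fingers close. It gives the time, the measured TCP pose, the force, the opening and the grip force at its end, in the units of the state.
- r.read_state(): the state, without advancing time (a new reading comes with each control period).
- cams.capture(name): name is "scene" or "top"; returns a dict with "color" (400x640x3 uint8, red, green, blue), "depth" (400x640 float32, m along the optical axis (not along the pixel's ray), 0 where there is no reading), "mtx" (3x3 intrinsics, pixels), "cam_to_world" (4x4, takes a point from camera to world coordinates). Camera axes: x right, y up, looking along -z (the intrinsics and any distortion apply to the point x, -y, -z); pixel columns grow to the right and rows downward; lengths in m; the calibration is good to about 2 mm. A picture is of the moment at which its call begins.
- r.hand_in(): hands the job in; it is judged then, once.
Trained networks look in the newest picture that a camera, given by its name, has taken for a name from the list of things; names that differ only in an ending like _2 or _b are one class to them, and where a whole thing is asked for, a point or a joint stands for the part that bears it (a point fixed in the world has none). Each returns a list of dicts, best first, with "p" (0 to 1); they miss things now and then, are a little off and sometimes report something else, mostly with a low value. They report only what shows in the picture. A call takes as long as a camera call. They do not tell look-alikes from the thing itself.
- cams.search_frame(camera, target): "position" ([column, row] in pixels, amid what is visible of it).
- cams.silhouettes(camera, target): "pixels" (400x640 bool, what is visible of it) and "position" ([column, row] in pixels, amid what is visible of it).
The state is a dict: "t": time; "joints": joint angles; "dq": joint speeds; "effort": joint torques, N m; "ee_pos": TCP position; "tcp_rot": TCP orientation; "wrist_force": force on the tool from outside, world axes, zero at the start; "ft_torque": the same for the moment, N m; "gripper_width": opening from 0.0 (shut) to 1.0 (fully open); "gripper_force": force on a finger pad.
Only numpy, scipy, OpenCV 4.12 (cv2) and the standard library are available. Lean on these libraries where they do the work, as an engineer would, in place of code of your own. Each camera call takes 0.05 s, during which the arm holds its last target. There are 200 camera calls.

## Working session

There is one attempt and no reset: what is moved stays moved. The work goes in short steps, Python scripts to look and compute and a tool call to move; the robot and the scene stay as the last step left them, time stands still between calls to the robot, and variables do not carry over. Pictures are saved under pics/ and viewed, at most 10 in all, crops included, and the job is handed in when it is done.

Besides the shell and the picture viewer there is one more tool, called after "Request:" as name(argument=value, ...) on one line, values as JSON. step_arm: Moves the arm, as the interface text tells. Its arguments: {"type":"object","properties":{"rows":{"type":"array","items":{"type":"array"}},"grip_force":{"type":"number"}},"required":["rows"]}

```bash
mkdir -p pics; python3 - <<'E'
from station import r,cams
import numpy as np,cv2,pickle
s=r.read_state();print(s['t'],s['ee_pos'],s['tcp_rot'],s['gripper_width'])
D={}
for c in("scene","top"):
    f=cams.capture(c);D[c]=f
    cv2.imwrite(f"pics/{c}0.png",f['color'][...,::-1])
    print(c,f['mtx'].tolist(),np.round(f['cam_to_world'],3).tolist())
    for n in("stile","spare_stile","jamb","screw_tray","green_bottle"):
        for q in cams.silhouettes(c,n):
            m=q['pixels']&(f['depth']>0)
            v,u=np.nonzero(m);d=f['depth'][m];K=f['mtx']
            P=np.c_[(u-K[0,2])/K[0,0]*d,-(v-K[1,2])/K[1,1]*d,-d]@f['cam_to_world'][:3,:3].T+f['cam_to_world'][:3,3]
            print(c,n,round(q['p'],2),np.round(q['position']),len(P),np.round(np.percentile(P,[2,50,98],axis=0),3).tolist() if len(P) else'')
pickle.dump(D,open('d0.pkl','wb'))
E
```

```text
0.0 [ 0.18060657 -0.62390661  0.23042096] [[ 9.60563588e-01  2.78059832e-01 -5.69291622e-04]
 [ 2.78060389e-01 -9.60562357e-01  1.54182967e-03]
 [-1.18119205e-04 -1.63932288e-03 -9.99998649e-01]] 1.0020357036497318
scene [[428.0993135456114, 0.0, 322.0927873189574], [0.0, 428.0993135456114, 203.79182506292497], [0.0, 0.0, 1.0]] [[-0.904, 0.216, -0.37, 0.188], [-0.428, -0.502, 0.752, 0.681], [-0.024, 0.838, 0.546, 0.617], [0.0, 0.0, 0.0, 1.0]]
scene stile 0.96 [378. 158.] 458 [[0.494, -0.374, 0.006], [0.505, -0.328, 0.068], [0.523, -0.322, 0.101]]
scene stile 0.6 [389. 180.] 494 [[0.423, -0.277, 0.005], [0.449, -0.241, 0.06], [0.466, -0.221, 0.101]]
scene spare_stile 0.92 [322. 209.] 862 [[0.543, -0.088, 0.006], [0.554, -0.054, 0.063], [0.579, -0.042, 0.101]]
scene spare_stile 0.56 [360. 217.] 731 [[0.426, -0.102, 0.006], [0.455, -0.062, 0.067], [0.479, -0.044, 0.101]]
scene spare_stile 0.22 [274. 319.] 3869 [[0.457, 0.198, 0.005], [0.491, 0.27, 0.047], [0.551, 0.302, 0.121]]
scene jamb 0.59 [275. 319.] 3980 [[0.457, 0.194, 0.0], [0.492, 0.269, 0.044], [0.556, 0.303, 0.121]]
scene scr
[... 586 characters left out ...]
-0.29, -0.0], [0.454, -0.257, 0.098], [0.475, -0.224, 0.104]]
top spare_stile 0.7 [322. 242.] 261 [[0.431, -0.109, 0.002], [0.463, -0.081, 0.099], [0.481, -0.05, 0.105]]
top spare_stile 0.6 [323. 201.] 270 [[0.547, -0.117, -0.001], [0.563, -0.075, 0.099], [0.578, -0.046, 0.105]]
top jamb 0.96 [202. 223.] 1153 [[0.46, 0.189, 0.004], [0.504, 0.242, 0.041], [0.557, 0.297, 0.123]]
top jamb 0.38 [409. 154.] 215 [[0.683, -0.329, 0.0], [0.696, -0.299, 0.081], [0.726, -0.287, 0.102]]
top screw_tray 0.8 [340. 154.] 1156 [[0.67, -0.204, -0.004], [0.702, -0.134, 0.003], [0.731, -0.065, 0.022]]
top green_bottle 0.73 [408. 154.] 186 [[0.683, -0.314, 0.022], [0.696, -0.298, 0.091], [0.712, -0.287, 0.102]]
```

```bash
python3 - <<'E'
import pickle,cv2,numpy as np
D=pickle.load(open('d0.pkl','rb'))
a=D['scene']['color'][120:390,180:450,::-1];b=D['top']['color'][120:300,160:460,::-1]
a=cv2.resize(a,(400,400),interpolation=cv2.INTER_CUBIC);b=cv2.resize(b,(800,480),interpolation=cv2.INTER_CUBIC)
cv2.imwrite('pics/top_c.png',b);cv2.imwrite('pics/scene_c.png',cv2.resize(D['scene']['color'][120:270,250:450,::-1],(800,600),interpolation=cv2.INTER_CUBIC))
E
```

```text
(no output)
```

View pics/scene_c.png

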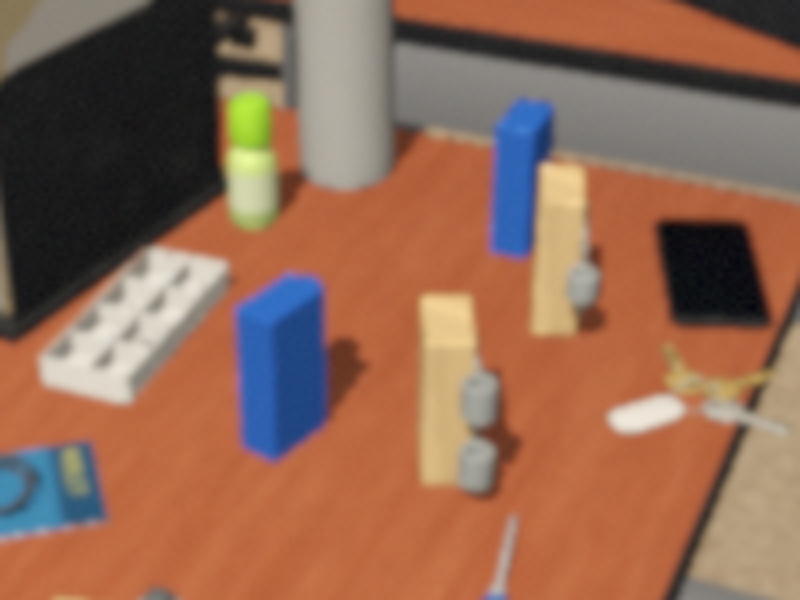

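View pics/top_c.png

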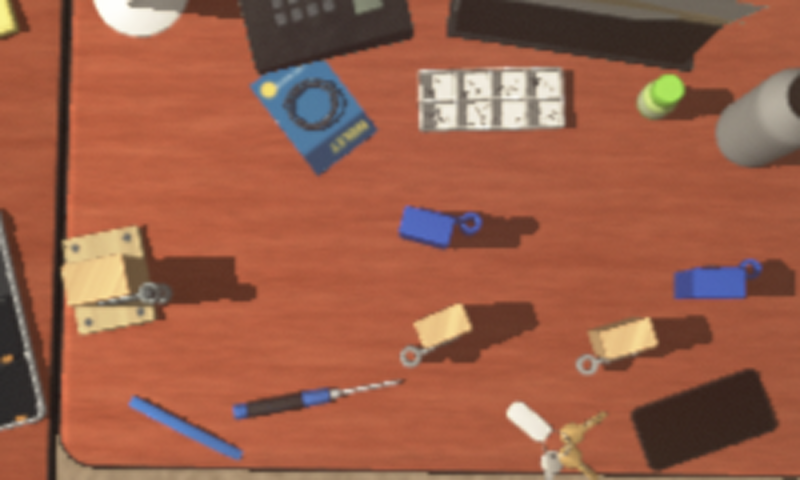

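View pics/scene0.png

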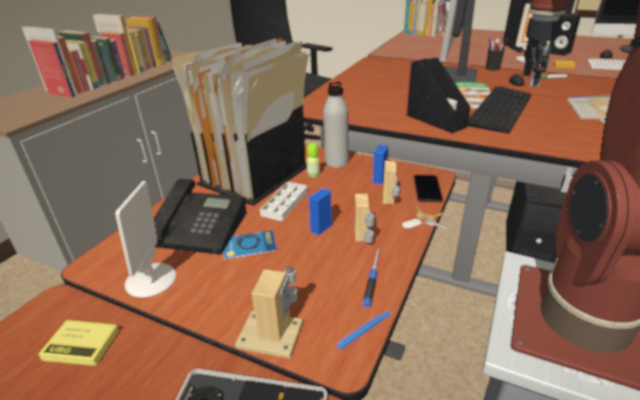

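Pale candidates: scene (389,180) with one knuckle at crop (583,285) is the stile. Scene (363,217) has two knuckles, so it is the spare. The blue ones at scene (320,210) and (378,160) are look-alikes. The enlarged scene crop confirms this. In the top view the stile is at (390,248) and the jamb at (202,223). Next I fit the known shapes to the depth points.

```bash
cat > fit.py <<'E'
import numpy as np
from scipy.optimize import least_squares
# boxes: centre, half ; cyl: x,y,r,z0,z1   (mm)
STILE=([((0,0,50),(14,25,50)),((-15.5,12,50),(1.5,22,9))],[(-15.5,41,10,41,59)])
JAMB=([((0,0,60),(20,30,60)),((0,0,6),(50,40,6)),((-21.5,-10,75),(1.5,28,30))],[(-21.5,-46,10,41,63),(-21.5,-46,10,87,109),(-21.5,-46,4,109,115.5)])
def sdf(P,M):
    d=[]
    for c,h in M[0]:
        q=np.abs(P-c)-h; d.append(np.linalg.norm(np.maximum(q,0),axis=1)+np.minimum(q.max(1),0))
    for x,y,r,a,b in M[1]:
        q=np.c_[np.hypot(P[:,0]-x,P[:,1]-y)-r,np.abs(P[:,2]-(a+b)/2)-(b-a)/2]
        d.append(np.linalg.norm(np.maximum(q,0),axis=1)+np.minimum(q.max(1),0))
    d=np.array(d); return d.min(0)
def cloud(f,m):
    m=m&(f['depth']>0); v,u=np.nonzero(m);d=f['depth'][m];K=f['mtx']
    return 1000*(np.c_[(u-K[0,2])/K[0,0]*d,-(v-K[1,2])/K[1,1]*d,-d]@f['cam_to_world'][:3,:3].T+f['cam_to_world'][:3,3])
def fit(P,M,g,zfree=True):
    """pose x,y,z(mm),yaw"""
    def res(p):
        c,s=np.cos(p[3]),np.sin(p[3]); Q=P-[p[0],p[1],p[2]]
        Q=np.c_[c*Q[:,0]+s*Q[:,1],-s*Q[:,0]+c*Q[:,1],Q[:,2]]
        return sdf(Q,M)
    best=min((least_squares(res,[g[0],g[1],g[2],g[3]+a],loss='cauchy',f_scale=1.5,x_scale=[1,1,1,.02]) for a in(-.15,0,.15)),key=lambda o:o.cost)
    r=np.abs(res(best.x)); return best.x,np.median(r),(r<4).mean()
E
python3 - <<'E'
from station import r,cams
from fit import *
F={c:cams.capture(c) for c in("scene","top")}
for n,M,g,guess in(("stile",STILE,(448,-254),(452,-257,0,.3)),("jamb",JAMB,(500,245),(505,245,0,.1))):
    A=[]
    for c in F:
        L=cams.silhouettes(c,n)
        P=[cloud(F[c],q['pixels']) for q in L]
        P=min(P,key=lambda P:np.hypot(*(np.median(P,0)[:2]-g)))
        P=P[P[:,2]>6];A.append(P)
        x,m,i=fit(P,M,guess);print(n,c,np.round(x,3),round(m,2),round(i,2))
    x,m,i=fit(np.vstack(A),M,guess);print(n,'both',np.round(x,3),round(m,2),round(i,2))
    px=(-15.5,41) if n=="stile" else (-21.5,-46)
    c,s=np.cos(x[3]),np.sin(x[3]);print(' axis',x[0]+c*px[0]-s*px[1],x[1]+s*px[0]+c*px[1])
E
```

```text
stile scene [ 4.55336e+02 -2.64577e+02  7.30000e-02  3.12000e-01] 0.9 0.98
stile top [ 4.57114e+02 -2.65428e+02  6.79000e-01  3.10000e-01] 1.02 0.9
stile both [ 4.56129e+02 -2.64584e+02  3.01000e-01  3.23000e-01] 1.05 0.95
 axis 428.4053497122614 -230.6327673522891
jamb scene [ 5.05184e+02  2.46412e+02 -1.39000e-01  2.09000e-01] 0.66 0.91
jamb top [5.06048e+02 2.45810e+02 1.81000e-01 2.08000e-01] 1.58 0.85
jamb both [ 5.05257e+02  2.46348e+02 -1.02000e-01  2.09000e-01] 0.79 0.89
 axis 493.7581710059671 196.89103126780617
```

Request:
step_arm(rows=[[[0, 0, 0], [0.607, -0.453, 0], 1], [[0, 0, 0], [0.607, -0.453, 0], 1], [[0, 0, 0], [0.607, -0.453, 0], 1], [[0, 0, 0], [0.607, -0.453, 0], 1], [[0, 0, 0], [0.607, -0.453, 0], 1], [[0, 0, 0], [0.607, -0.453, 0], 1], [[0, 0, 0], [0.607, -0.453, 0], 1], [[0, 0, 0], [0.607, -0.453, 0], 1], [[0, 0, 0], [0.607, -0.453, 0], 1], [[0, 0, 0], [0.607, -0.453, 0], 1], [[0, 0, 0], [0.607, -0.453, 0], 1], [[0, 0, 0], [0.607, -0.453, 0], 1], [[0, 0, -0.16], [0, 0, 0], 1], [[0, 0, -0.16], [0, 0, 0], 1], [[0, 0, -0.16], [0, 0, 0], 1], [[0, 0, -0.16], [0, 0, 0], 1], [[0, 0, -0.16], [0, 0, 0], 1], [[0, 0, -0.16], [0, 0, 0], 1], [[0, 0, -0.16], [0, 0, 0], 1], [[0, 0, -0.16], [0, 0, 0], 1]])

```text
t: 3.4
ee_pos: [0.455, -0.262, 0.2314]
tcp_rot: [[0.004, 1.0, 0.0], [1.0, -0.004, -0.0], [-0.0, 0.0, -1.0]]
wrist_force: [-0.8, 0.2, 0.1]
gripper_width: 1.001
gripper_force: 0.0
```

Request:
step_arm(rows=[[[0, 0, -0.16], [0, 0, 0], 1], [[0, 0, -0.16], [0, 0, 0], 1], [[0, 0, 0], [0, 0, 0], 1], [[0, 0, 0], [0, 0, 0], 1]])

```text
t: 3.9
ee_pos: [0.455, -0.262, 0.2314]
tcp_rot: [[-0.303, 0.953, 0.0], [0.953, 0.303, -0.0], [-0.0, 0.0, -1.0]]
wrist_force: [-0.2, 0.6, 0.5]
gripper_width: 0.998
gripper_force: 0.0
```

```bash
cat > go.py <<'E'
# shift/turn (tool axes, 50mm units) to reach world TCP (m) with tool y azimuth az, z down
import sys,numpy as np
from station import r
from scipy.spatial.transform import Rotation as Ro
def go(p,az):
    s=r.read_state();R=np.array(s['tcp_rot']);y=np.array([np.cos(az),np.sin(az),0]);z=np.array([0,0,-1.])
    T=np.c_[np.cross(y,z),y,z]
    print('t',s['t'],'pos',np.round(s['ee_pos'],4),'az',round(np.arctan2(R[1,1],R[0,1]),4),'W',round(s['gripper_width'],3),'F',np.round(s['wrist_force'],1),np.round(s['ft_torque'],2),s['gripper_force'],'q',np.round(s['joints'],2))
    d=np.array(p)-s['ee_pos']
    print('turn',np.round(Ro.from_matrix(R.T@T).as_rotvec(),4),'shift before turn',np.round(R.T@d/.05,3),'after',np.round(T.T@d/.05,3))
if __name__=="__main__": a=list(map(float,sys.argv[1:]));go(a[:3],a[3])
E
python3 go.py .4546 -.2616 .06 .31
```

```text
t 3.9 pos [ 0.455  -0.262   0.2314] az 0.3073 W 0.998 F [-0.2  0.6  0.5] [-0.03  0.04 -0.02] 0.0 q [ 0.78  0.1  -0.37  1.75  0.04  1.3   0.71]
turn [ 0.0001  0.     -0.0027] shift before turn [ 0.01  -0.005  3.427] after [ 0.01  -0.005  3.427]
```

Request:
step_arm(rows=[[[0, 0, 0], [0, 0, 0.6], 1], [[0, 0, 0], [0, 0, 0.6], 1], [[0, 0, 0], [0, 0, 0.6], 1], [[0, 0, 0], [0, 0, 0.6], 1], [[0, 0, 0], [0, 0, 0.4], 1], [[0, 0, 0], [0, 0, 0.4], 1], [[0, 0, 0], [0, 0, 0.2], 1], [[0, 0, 0], [0, 0, 0], 1], [[0, 0, 0], [0, 0, 0], 0], [[0, 0, 0], [0, 0, 0], -0.3], [[0, 0, 0], [0, 0, 0], -0.6], [[0, 0, 0], [0, 0, 0], -1], [[0, 0, 0], [0, 0, 0], -1], [[0, 0, 0], [0, 0, 0], -1], [[0, 0, 0], [0, 0, 0], -1], [[0, 0, 0], [0, 0, 0], -1]], grip_force=50)

```text
t: 5.9
ee_pos: [0.4552, -0.2622, 0.0618]
tcp_rot: [[-0.306, 0.952, 0.0], [0.952, 0.306, -0.0], [-0.001, 0.0, -1.0]]
wrist_force: [-1.9, 0.4, 5.5]
gripper_width: 0.354
gripper_force: 52.2
```

```bash
python3 go.py .4546 -.2616 .24 .31
```

```text
t 5.9 pos [ 0.4552 -0.2622  0.0618] az 0.3109 W 0.354 F [-1.9  0.4  5.5] [ 0.11  0.4  -0.01] 52.20695078372955 q [ 0.76  0.27 -0.36  1.94  0.11  0.96  0.65]
turn [0.0003 0.0005 0.0009] shift before turn [ 0.013 -0.006 -3.564] after [ 0.015 -0.007 -3.564]
```

Request:
step_arm(rows=[[[0, 0, 0], [0, 0, -0.1], -1], [[0, 0, 0], [0, 0, -0.2], -1], [[0, 0, 0], [0, 0, -0.4], -1], [[0, 0, 0], [0, 0, -0.5], -1], [[0, 0, 0], [0, 0, -0.5], -1], [[0, 0, 0], [0, 0, -0.5], -1], [[0, 0, 0], [0, 0, -0.4], -1], [[0, 0, 0], [0, 0, -0.3], -1], [[0, 0, 0], [0, 0, -0.2], -1], [[0, 0, 0], [0, 0, -0.1], -1], [[0, 0, 0], [0, 0, 0], -1], [[0, 0, 0], [0, 0, 0], -1]])

```text
t: 7.4
ee_pos: [0.4547, -0.2619, 0.2207]
tcp_rot: [[-0.306, 0.952, -0.001], [0.952, 0.306, 0.001], [0.001, -0.001, -1.0]]
wrist_force: [0.0, 1.1, -1.7]
gripper_width: 0.355
gripper_force: 51.5
```

```bash
cat > look.py <<'E'
import sys
from station import r,cams
from fit import *
from scipy.spatial.transform import Rotation as Ro
def look(tag,stile0):
    """fit held stile, full 6D (mm, rotvec about yaw guess); report stile in tool frame"""
    import cv2
    s=r.read_state();R=np.array(s['tcp_rot']);t=1000*np.array(s['ee_pos']);A=[]
    yaw0=np.arctan2(R[1,1],R[0,1])
    o0=t+[0,0,stile0]
    for c in("scene","top"):
        f=cams.capture(c);cv2.imwrite(f'pics/{c}_{tag}.png',f['color'][...,::-1])
        L=[cloud(f,q['pixels']) for q in cams.silhouettes(c,"stile")]
        L=[P for P in L if len(P)>40]
        if not L: print(c,'none');continue
        P=min(L,key=lambda P:np.hypot(*(np.median(P,0)[:2]-o0[:2])))
        print(c,len(P),np.median(P,0).round())
        P=P[(np.abs(P[:,:2]-o0[:2]).max(1)<80)&(P[:,2]<o0[2]+104)&(P[:,2]>o0[2]-20)]
        A.append(P)
        if len(P)>30: x,m,i=fit(P,STILE,(*o0,yaw0));print(c,x.round(3),round(m,2),round(i,2))
    P=np.vstack(A)
    res=lambda p:sdf(Ro.from_rotvec([p[3],p[4],0]).apply(Ro.from_rotvec([0,0,p[5]]).apply(P-p[:3],True),True),STILE)
    o=least_squares(res,[*o0,0,0,yaw0],loss='cauchy',f_scale=1.5,x_scale=[1,1,1,.02,.02,.02]);p=o.x
    print('6D',p.round(3),'yaw-az',round(p[5]-yaw0,3),'tcp',t.round(1))
if __name__=="__main__": look(sys.argv[1],float(sys.argv[2]))
E
python3 go.py .4546 -.2616 .24 .31; python3 look.py lift -61.5
```

```text
t 7.4 pos [ 0.4547 -0.2619  0.2207] az 0.3109 W 0.355 F [ 0.   1.1 -1.7] [-0.02 -0.03 -0.04] 51.483142375946045 q [ 0.78  0.11 -0.37  1.77  0.04  1.28  0.71]
turn [-0.0007 -0.0008  0.0009] shift before turn [ 0.007 -0.    -0.386] after [ 0.006 -0.    -0.386]
scene 509 [ 503. -328.   59.]
top none
6D [ 4.53565e+02 -2.62257e+02  1.59183e+02  0.00000e+00 -1.00000e-03
  3.21000e-01] yaw-az 0.01 tcp [ 454.7 -261.9  220.7]
```

Request:
step_arm(rows=[[[0, 0, 0.05], [0, 0, 0], -1], [[0, 0, 0.052], [0, 0, 0], -1], [[0, 0, 0], [0.2, 0.08, 0], -1], [[0, 0, 0], [0.4, 0.17, 0], -1], [[0, 0, 0], [0.6, 0.25, 0], -1], [[0, 0, 0], [0.6, 0.25, 0], -1], [[0, 0, 0], [0.6, 0.25, 0], -1], [[0, 0, 0], [0.6, 0.25, 0], -1], [[0, 0, 0], [0.6, 0.25, 0], -1], [[0, 0, 0], [0.6, 0.25, 0], -1], [[0, 0, 0], [0.6, 0.25, 0], -1], [[0, 0, 0], [0.6, 0.25, 0], -1], [[0, 0, 0], [0.6, 0.27, 0], -1], [[0, 0, 0], [0.5, 0.22, 0], -1], [[0, 0, 0], [0.35, 0.16, 0], -1], [[0, 0, 0], [0.2, 0.1, 0], -1], [[0, 0, 0], [0, 0, 0], -1], [[0, 0, 0], [0, 0, 0], -1], [[0, 0, 0], [0, 0, 0], -1]])

```text
t: 9.98
ee_pos: [0.5286, 0.1131, 0.2213]
tcp_rot: [[-0.206, 0.978, -0.0], [0.978, 0.206, -0.0], [-0.0, -0.0, -1.0]]
wrist_force: [-0.0, -0.5, -2.0]
gripper_width: 0.353
gripper_force: 51.5
```

```bash
python3 go.py .5272 .1138 .0866 .209; python3 look.py st -61.6
```

```text
t 9.975 pos [0.5286 0.1131 0.2213] az 0.2078 W 0.353 F [-0.  -0.5 -2. ] [-0.04 -0.01  0.02] 51.50594472885132 q [ 0.33  0.18 -0.69  1.72  0.12  1.29 -0.18]
turn [-0.0001  0.0003 -0.0012] shift before turn [ 0.021 -0.024  2.695] after [ 0.02  -0.025  2.695]
scene 1183 [521. 134. 219.]
scene [5.29554e+02 1.10814e+02 1.59398e+02 2.06000e-01] 0.68 1.0
top 363 [ 513. -349.   98.]
6D [ 5.29174e+02  1.10658e+02  1.59406e+02 -1.00000e-03  1.30000e-02
  2.10000e-01] yaw-az 0.002 tcp [528.6 113.1 221.3]
```

Request:
step_arm(rows=[[[0, 0, 0], [0, -0.02, 0.3], -1], [[0, 0, 0], [0, 0, 0.5], -1], [[0, 0, 0], [0, 0, 0.5], -1], [[0, 0, 0], [0, 0, 0.5], -1], [[0, 0, 0], [0, 0, 0.4], -1], [[0, 0, 0], [0, 0, 0.3], -1], [[0, 0, 0], [0, 0, 0.18], -1], [[0, 0, 0], [0, 0, 0], -1], [[0, 0, 0], [0, 0, 0], -1]])

```text
t: 11.3
ee_pos: [0.5281, 0.1139, 0.088]
tcp_rot: [[-0.207, 0.978, 0.001], [0.978, 0.207, 0.0], [0.0, 0.001, -1.0]]
wrist_force: [-0.4, 0.3, -1.2]
gripper_width: 0.355
gripper_force: 51.6
```

```bash
python3 go.py .5168 .1627 .0866 .209; python3 look.py st2 -61.6; python3 -c "
import cv2
a=cv2.imread('pics/scene_st2.png')[190:370,190:390];cv2.imwrite('pics/c2.png',cv2.resize(a,(660,594),interpolation=cv2.INTER_CUBIC))"
```

```text
t 11.3 pos [0.5281 0.1139 0.088 ] az 0.209 W 0.355 F [-0.4  0.3 -1.2] [ 0.02 -0.04 -0.02] 51.55747890472412 q [ 0.29  0.31 -0.67  1.87  0.22  1.04 -0.26]
turn [ 0.0011 -0.     -0.    ] shift before turn [ 1.001 -0.019  0.028] after [ 1.001 -0.019  0.028]
scene 845 [520. 134.  97.]
scene [5.29232e+02 1.11648e+02 2.60630e+01 2.04000e-01] 0.67 0.98
top 47 [531.  87.  91.]
top [5.30630e+02 1.11049e+02 2.65000e+01 2.16000e-01] 0.25 1.0
6D [ 5.28874e+02  1.11346e+02  2.60540e+01 -2.00000e-03  1.20000e-02
  2.13000e-01] yaw-az 0.004 tcp [528.1 113.9  88. ]
```

View pics/c2.png

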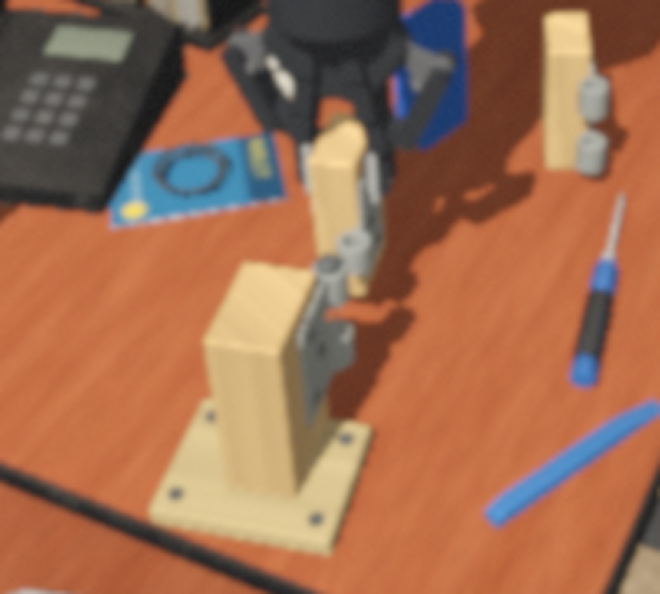

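The stile hangs upright in the gripper with its knuckle at crop (355,248). It stands clear of the jamb's upper knuckle at (330,275). The fit agrees with the tool pose to about 0.5 mm, so I go in slowly.

Request:
step_arm(rows=[[[0, 0, 0], [0.05, -0.02, 0.026], -1], [[0, 0, 0], [0.15, 0, 0], -1], [[0, 0, 0], [0.15, 0, 0], -1], [[0, 0, 0], [0.1, 0, 0], -1], [[0, 0, 0], [0.05, 0, 0], -1], [[0, 0, 0], [0, 0, 0], -1], [[0, 0, 0], [0, 0, 0], -1]])

```text
t: 12.38
ee_pos: [0.5215, 0.1377, 0.086]
tcp_rot: [[-0.207, 0.978, -0.0], [0.978, 0.207, -0.0], [-0.0, -0.0, -1.0]]
wrist_force: [0.4, -0.9, -1.0]
gripper_width: 0.355
gripper_force: 51.6
```

```bash
python3 go.py .5167 .1626 .0867 .209
```

```text
t 12.375 pos [0.5215 0.1377 0.086 ] az 0.2087 W 0.355 F [ 0.4 -0.9 -1. ] [ 0.07  0.05 -0.01] 51.55803143978119 q [ 0.25  0.31 -0.68  1.87  0.23  1.03 -0.31]
turn [-0.0001  0.0001 -0.0003] shift before turn [ 0.506  0.009 -0.014] after [ 0.506  0.009 -0.014]
```

Request:
step_arm(rows=[[[0, 0, 0], [0.05, 0.01, -0.014], -1], [[0, 0, 0], [0.08, 0, 0], -1], [[0, 0, 0], [0.08, 0, 0], -1], [[0, 0, 0], [0.08, 0, 0], -1], [[0, 0, 0], [0.08, 0, 0], -1], [[0, 0, 0], [0.07, 0, 0], -1], [[0, 0, 0], [0.05, 0, 0], -1], [[0, 0, 0], [0.016, 0, 0], -1], [[0, 0, 0], [0, 0, 0], -1], [[0, 0, 0], [0, 0, 0], -1], [[0, 0, 0], [0, 0, 0], -1]])

```text
t: 13.75
ee_pos: [0.5167, 0.1627, 0.0867]
tcp_rot: [[-0.207, 0.978, -0.0], [0.978, 0.207, 0.0], [0.0, -0.0, -1.0]]
wrist_force: [0.4, -0.4, -1.4]
gripper_width: 0.358
gripper_force: 51.6
```

```bash
python3 go.py .5167 .1626 .0867 .209; python3 look.py end -61.8; python3 -c "
import cv2
a=cv2.imread('pics/scene_end.png')[210:330,230:350];b=cv2.imread('pics/top_end.png')[180:260,170:250]
cv2.imwrite('pics/c3.png',cv2.hconcat([cv2.resize(x,(400,400),interpolation=cv2.INTER_CUBIC) for x in(a,b)]))"
```

```text
t 13.75 pos [0.5167 0.1627 0.0867] az 0.2088 W 0.358 F [ 0.4 -0.4 -1.4] [ 0.06 -0.03  0.02] 51.55751287937164 q [ 0.21  0.32 -0.69  1.87  0.23  1.04 -0.37]
turn [-0.     -0.     -0.0002] shift before turn [-0.003 -0.001  0.001] after [-0.003 -0.001  0.001]
scene 567 [510. 178. 115.]
scene [5.17732e+02 1.60297e+02 2.47560e+01 1.94000e-01] 0.77 1.0
top 101 [519. 137.  91.]
top [5.18920e+02 1.59865e+02 2.48520e+01 2.16000e-01] 0.38 0.99
6D [ 5.16642e+02  1.59231e+02  2.48310e+01 -8.00000e-03  2.80000e-02
  2.26000e-01] yaw-az 0.018 tcp [516.7 162.7  86.7]
```

View pics/c3.png

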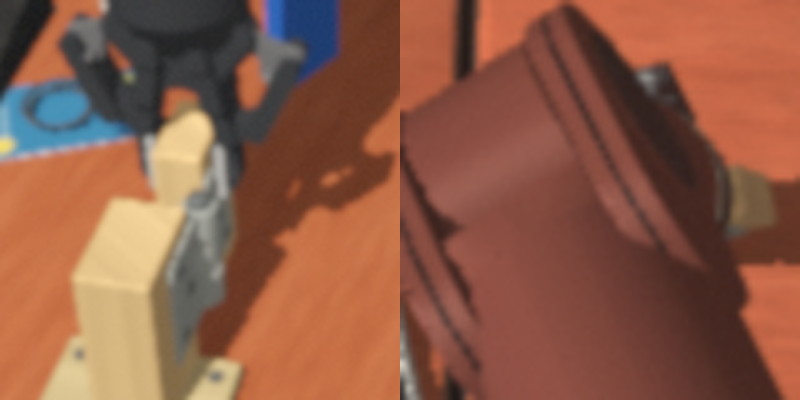

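The knuckle sits in the gap at crop (215,215), in line with the jamb's knuckles. The fitted position (517.7, 160.3, 24.8 mm) is within 0.5 mm of the target, and the wrist force shows only the stile's weight.

```bash
python3 -c "
from station import r
print(r.hand_in())"
```

```text
the job is handed in; nothing more can be done
None
```

The job is handed in: the single-knuckle stile is held upright in the gripper with its knuckle in the jamb's gap, within about 0.5 mm of target by the scene-camera fit (about 1.5 mm by the partly blocked top view) and showing no sign of contact with the jamb; the hand-in reported no verdict.

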